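Refit the light cover of a tube reader

ROBOT

A 6-joint arm with a two-finger parallel gripper is mounted at the origin on the work surface. World frame = base frame: x ahead of the robot, y to its left, z up, the work surface at z = 0. Lengths are in mm, angles in rad, forces in N, time in s.
With the tool pointing down it reaches from about 325 to 775 mm from the base axis. Payload 5.5 kg.
Tool frame: the origin (TCP) lies at the very end of the fingers, on their centre line; the grasp point (between the pads) lies 19 mm behind it; z points along the fingers, y is the direction in which the jaws open and shut (so a half turn about z gives the same grasp; the last joint's range is limited). The gripper opens to 88 mm and grips with 3 to 60 N. Pads are 20 mm wide; open, the fingers measure 115 mm over their backs; the gripper's body (75 mm by 178 mm) begins 61 mm behind the grasp point.
Start: joints at [1.158, 0.091, 1.231, -0, 1.82, -0.057], TCP at [209.009, 562.434, 222.631] pointing down, gripper open.
Joint ranges: [-2.87, 2.87], [-0.86, 2.18], [0.17, 2.46], [-1.51, 4.65], [0.06, 2.69], [-2.65, 2.65]. Speed limits (rad/s): [2.57, 2.57, 3.01, 3.14, 3.14, 3.14].

INTERFACE

Orientations are given as [roll, pitch, yaw] about the fixed x, y, z axes, in that order (R = Rz(yaw) Ry(pitch) Rx(roll)).
In Python, from rig import manip, solve_ik, telemetry, grab_frame, camera_model, ticket, look_for, outline_of, landmark_of gives the robot as it stands. Calls block until the motion is done:
- manip.move_pose(position, orientation): joint-space move of the TCP to a pose.
- manip.move_straight(position, rot=None, velocity=150, max_force=None): straight line of the TCP; rot=None keeps the orientation; velocity is the mean speed in mm/s. With max_force (N) it stops when the force on the tool has changed by that much, and returns True; else False.
- manip.move_joints(angles): joint-space move.
- manip.set_gripper(opening, f_grip=None): finger opening in mm; f_grip is the grip in N (None keeps the last); returns when the fingers have stopped.
- manip.sleep(seconds).
- solve_ik(position, orientation): joint angles nearest the present ones, or None.
- telemetry.sense(): the state.
- grab_frame(name): name is "scene" or "side" or "wrist"; returns (picture, depth): 400x640x3 uint8, blue, green, red; 400x640 float32, mm along the optical axis (not along the pixel's ray), 0 where there is no reading.
- camera_model(name): a dict with "fx", "fy", "cx", "cy" (pixels), "dist" ([k1, k2, p1, p2, k3] as OpenCV has them; the pictures are not rectified), "R" (3x3) and "t" (3): a world point X has camera coordinates R X + t. Camera axes: x right, y down, z forward; pixel columns grow to the right and rows downward; lengths in mm; the calibration is good to about 2 mm. A picture is of the moment at which its call begins: read the wrist's pose just before it. camera_model takes no time and is no camera call; for the wrist camera it gives the pose at the moment of the call.
A pose or a line that the arm cannot do raises manip.IKError and nothing moves.
- ticket.hand_in(): hands the job in, once; it reports no verdict.
Trained networks look in the newest picture that a camera, given by its name, has taken for a name from the list of things; names that differ only in an ending like _2 or _b are one class to them, and where a whole thing is asked for, a point or a joint stands for the part that bears it (a point fixed in the world has none). Each returns a list of dicts, best first, with "score" (0 to 1); they miss things now and then, are a little off and sometimes report something else, mostly with a low value. They report only what shows in the picture. A call takes as long as a camera call. They do not tell look-alikes from the thing itself.
- look_for(camera, target): "centre" ([x, y, z] in mm, in world coordinates, good to about 4 mm: the middle of the surface that is visible of it).
- outline_of(camera, target): "region" (400x640 bool, what is visible of it).
- landmark_of(camera, target): "centre" ([x, y, z] in mm, in world coordinates, good to about 4 mm: a listed point, or the origin of a listed thing).
The state is a dict: "time_s": time; "q": joint angles; "dq": joint speeds; "effort": joint torques, N m; "tcp_pos": TCP position; "ee_rot": TCP orientation; "ft_force": force on the tool from outside, world axes, zero at the start; "ft_torque": the same for the moment, N m; "gripper_width": finger opening in mm.
Only numpy, scipy, OpenCV 4.12 (cv2) and the standard library are available. Lean on these libraries where they do the work, as an engineer would, in place of code of your own. Each camera call takes 0.05 s, during which the arm holds its last target.

TASK

The tube reader is loaded and its light cover lies beside it on the bench. Put the cover back on: hook the lip at its lower end under the ledge at the low end of the reader's open sample bay, then swing the top edge down and press it until the roller catch snaps and the cover lies fully shut. Leave the cover shut and leave the racks, marker and bottle where they are.

Things in the scene. Friction and masses are not known exactly. Their poses are not given: they have to be found in the camera images.
- reader: Tube reader: white wedge-shaped bench instrument, 230 mm deep (x), 190 mm wide (y), fixed, its low end away from the robot. Its top, the deck, rises 15 degrees along its +x, from 62 mm high at the low end to about 120 mm at the high end with the screen. The open sample bay in the deck is a rectangle, 110 mm long up the slope and 92 mm wide. Origin: centre of its underside.
- ledge (a point): Middle of the bay opening's lower edge, on the deck's surface. Axes: x up the slope in the deck, y across, z out of the deck. The opening spans x 0 to 110, y -46 to 46 mm. The strip of deck at x < 0 is the ledge: 6 mm thick, hollow for 22 mm behind its edge. The bay is 48 mm deep, clear from x = 0 to 44 mm; farther up are capped tubes, tops 18 mm below the deck.
- bay_top (a point): Middle of the bay opening's upper edge, 110 mm up the slope from the ledge point, same axes. This edge has a 5 mm bevel. Here a sprung steel roller (8 mm thick, 20 mm long in y, its axis 4.5 mm below the deck) stands 6 mm into the opening.
- catch (a joint): The sprung roller's retreat up the slope, m, 0 when free. As the cover is swung down the roller meets its bead with the top edge about 12 mm open, snaps over it at about 6 mm, and then pulls the cover shut and holds it (reads about 0.001). It takes 4 to 8 N down near the top edge; the cover's own weight does not shut it.
- cover_grip (a point): Light cover, a loose grey moulding of about 0.16 kg lying outside up on the bench: centre of its grip rib, 29 mm above its foot. Axes: x from the lip end to the top edge, y across, z out of its outer face (up). Rib: 14 mm thick (x), 50 mm long (y), 26 mm high on the plate. Shut, this point is at x 68 to 71, y about 0, z 17 mm from the ledge point, axes parallel.
- cover_lip (a point): Outer edge of the cover's lip, mid-width, on its upper face; 80 mm to -x and 25 mm below cover_grip in the cover's axes (shared). The lip, 4 mm thick and 80 mm wide, sticks out 12 mm past the lower end of plate and skirt, its upper face 8 mm below the plate's underside. Shut: x -12 to -9, z -8 mm from the ledge point.
- cover_top (a point): Middle of the cover's top edge, on the plate's underside; 54 mm to +x and 17 mm below cover_grip (axes shared). Plate: 122 mm (x) by 102 mm, 4 mm thick, its lower end 68 mm to -x of cover_grip. Skirt under it: 12 mm deep, 84 mm wide, from the lower end for 104 mm, with the catch's bead standing 3 mm out at its upper end. Shut, the plate's underside lies on the deck, this point at z = 0.
- rack_a: Bystander: yellow tube rack, 73 x 157 x 40 mm, tubes standing to 81 mm; origin at the centre of its underside.
- rack_b: Bystander: orange tube rack, 73 x 136 x 40 mm, tubes standing to 81 mm; origin at the centre of its underside.
- marker: Bystander: white marker pen with a black cap, lying on the bench, 130 mm long along its x, 14 mm thick; origin at its middle on the bench.
- sanitiser: Bystander: upright bottle, 64 mm diameter, 170 mm high; origin at the centre of its underside.
Things that resemble listed ones, but are neither listed nor needed, are in the scene too. Of the things shaped like the part that bears cover_grip, the grey one is meant.

How it is judged (in metres and radians):
On the way:
1. the cover's lip is under the ledge while its top edge still stands open (x of cover_lip in the frame of ledge between -0.03 and -0.003 m and z of cover_lip in the frame of ledge between -0.04 and -0.004 m and z of cover_top in the frame of ledge above 0.006 m), for 0.05 s.
At the end, for the whole second after the job is handed in: The cover is shut: its lip reaches at least 6 mm under the ledge and is 5 to 12 mm below the deck's surface, the underside of its top edge is within 3 mm of the deck, and its plate is parallel to the deck within 0.05 rad (x of cover_lip in the frame of ledge between -0.016 and -0.006 m and z of cover_lip in the frame of ledge between -0.012 and -0.005 m and z of cover_top in the frame of ledge between -0.003 and 0.003 m and angle between the z axis of cover_grip and the z axis of ledge, either way round below 0.05 rad); the robot touches nothing.
It fails at once if a rack, the marker or the bottle was moved more than 30 mm or the bottle tipped (distance of any of rack_a, rack_b, marker, sanitiser from where it was at the start of the episode above 0.03 m or angle between sanitiser's own z axis and vertical above 0.5 rad).
It also fails if it takes over 51 s, if anything falls off the work surface, if the arm or the gripper's body presses on something with over 40 N, if the wrist force passes 120 N, or if a joint passes its speed limit or range.

## Working session

There is one attempt and no reset: what is moved stays moved. The work goes in short steps, each a Python script; the robot and the scene stay as the last script left them, time stands still between calls to the robot, and variables do not carry over. Pictures are saved under pics/ and viewed, and the job is handed in when it is done.

```bash
ls; mkdir -p pics; python3 - <<'E'
from rig import *
import cv2
for c in ["scene","side","wrist"]:
    p,d=grab_frame(c); cv2.imwrite(f"pics/{c}0.png",p)
    for t in ["cover_grip","cover_lip","cover_top","ledge","bay_top","reader"]:
        for r in landmark_of(c,t)[:3]: print(c,t,[round(float(v)) for v in r["centre"]],round(r["score"],2))
print(telemetry.sense())
E
```

```text
pics
scene cover_grip [490, 142, 32] 0.93
scene cover_grip [704, 215, 29] 0.85
scene cover_lip [632, 168, 2] 0.73
scene cover_lip [336, 372, 6] 0.69
scene cover_lip [559, 179, 4] 0.59
scene cover_top [354, 505, 15] 0.98
scene cover_top [745, 244, 13] 0.94
scene cover_top [439, 119, 14] 0.89
scene ledge [595, -177, 71] 0.87
scene bay_top [495, -200, 103] 0.68
scene reader [518, -196, 2] 0.76
side cover_grip [351, 451, 31] 0.97
side cover_grip [491, 141, 29] 0.78
side cover_grip [704, 209, 29] 0.65
side cover_lip [638, 168, 4] 0.81
side cover_lip [335, 368, 6] 0.64
side cover_lip [556, 176, 3] 0.59
side cover_top [444, 116, 14] 0.77
side cover_top [747, 244, 14] 0.61
side cover_top [354, 504, 13] 0.59
side ledge [553, 396, 4] 0.17
side reader [524, -196, -1] 0.76
side reader [489, 144, 30] 0.22
wrist cover_grip [345, 452, 27] 0.81
wrist cover_lip [334, 369, 1] 0.69
wrist cover_top [353, 507, 13] 0.88
{'time_s': 1.05, 'q': array([ 1.15829439e+00,  9.10809476e-02,  1.23068981e+00,  7.15635514e-07,
        1.81978582e+00, -5.67014401e-02]), 'dq': array([-0.00059565, -0.00105997,  0.00072676,  0.00087619, -0.00076218,
       -0.00038856]), 'effort': array([ 1.17024727e-03, -4.46225023e+01, -4.06508911e+01,  6.96824840e-02,
        1.97796972e-02,  6.99673450e-06]), 'tcp_pos': array([209.01496958, 562.43871393, 222.64838834]), 'ee_rot': array([3.14155659e+00, 1.35229238e-06, 2.78579233e+00]), 'ft_force': array([-0.8069702 , -0.21972137,  0.3738736 ]), 'ft_torque': array([ 0.00438424,  0.00010727, -0.00825496]), 'gripper_width': 87.97045946818581}
```

View pics/scene0.png

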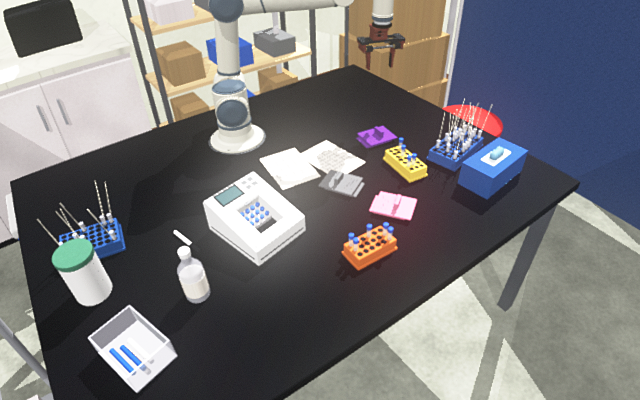

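View pics/side0.png

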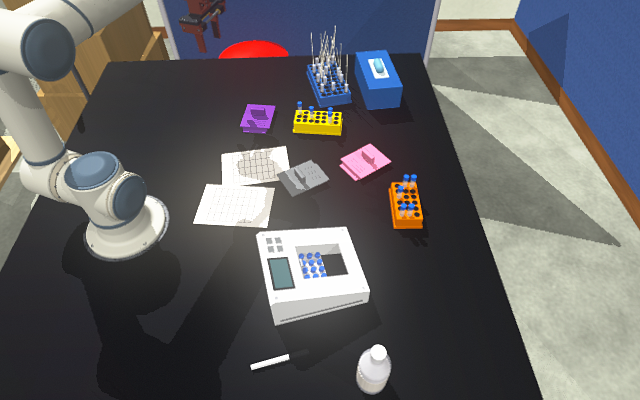

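View pics/wrist0.png

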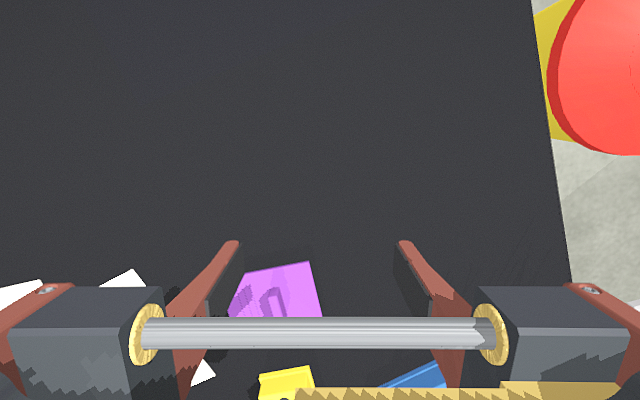

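```bash
python3 - <<'E'
from rig import *
import numpy as np
from scipy.spatial.transform import Rotation as Ro
m=camera_model("wrist"); s=telemetry.sense()
R=np.array(m["R"]);C=-R.T@np.array(m["t"])
T=Ro.from_euler('xyz',s["ee_rot"]).as_matrix()
print("cam in tool",T.T@(C-s["tcp_pos"]),"\naxes in tool (cols x,y,z)\n",(T.T@R.T).round(3), m["fx"],m["cx"],m["cy"],m["dist"])
# approx ledge frame
L=np.array([595,-177,71.]);B=np.array([495,-200,103.])
yaw=np.arctan2(B[1]-L[1],B[0]-L[0]);print("reader yaw",yaw)
RL=(Ro.from_euler('z',yaw)*Ro.from_euler('y',-np.radians(15))).as_matrix();print(RL)
for th in [0,10,15,20,25,30]:
    Rc=RL@Ro.from_euler('y',-np.radians(th)).as_matrix()
    # tool: z=-cover z, y=±cover x
    for sg in (1,-1):
        y=sg*Rc[:,0];z=-Rc[:,2];x=np.cross(y,z)
        Rt=np.c_[x,y,z]; e=Ro.from_matrix(Rt).as_euler('xyz')
        for h in (0,80):
          p=L+RL@np.array([70,0,6+.5*th+h])
          q=solve_ik(p,e); print(th,sg,h,None if q is None else np.round(q,2))
E
```

```text
cam in tool [  79.24759435    0.32350602 -161.85629953] 
axes in tool (cols x,y,z)
 [[-0.    -0.957 -0.289]
 [ 1.    -0.     0.   ]
 [-0.    -0.289  0.957]] 303.61843226277887 318.2040090925606 208.0997031717776 [0.01437593 0.         0.         0.         0.        ]
reader yaw -2.9155242655959093
[[-0.94134802  0.22414769  0.25223344]
 [-0.21651005 -0.97455519  0.05801369]
 [ 0.25881905  0.          0.96592583]]
0 1 0 [-0.32  0.22  1.34 -0.14  1.81  2.57]
0 1 80 [-0.31  0.25  1.16 -0.14  1.95  2.57]
0 -1 0 [-0.32  0.22  1.34 -0.14  1.81 -0.57]
0 -1 80 [-0.31  0.25  1.16 -0.14  1.95 -0.57]
10 1 0 [-0.28  0.37  1.19 -0.22  1.96  2.59]
10 1 80 [-0.27  0.4   1.01 -0.23  2.11  2.57]
10 -1 0 [-0.28  0.37  1.19 -0.22  1.96 -0.55]
10 -1 80 [-0.27  0.4   1.01 -0.23  2.11 -0.57]
15 1 0 [-0.26  0.44  1.12 -0.27  2.04  2.59]
15 1 80 [-0.25  0.47  0.94 -0.28  2.19  2.56]
15 -1 0 [-0.26  0.44  1.12 -0.27  2.04 -0.55]
15 -1 80 [-0.25  0.47  0.94 -0.28  2.19 -0.58]
20 1 0 [-0.24  0.51  1.05 -0.31  2.12  2.58]
20 1 80 [-0.23  0.55  0.86 -0.34  2.26  2.54]
20 -1 0 [-0.24  0.51  1.05 -0.31  2.12 -0.56]
20 -1 80 [-0.23  0.55  0.86 -0.34  2.26 -0.6 ]
25 1 0 [-0.23  0.59  0.98 -0.36  2.19  2.57]
25 1 80 [-0.22  0.62  0.79 -0.39  2.34  2.51]
25 -1 0 [-0.23  0.59  0.98 -0.36  2.19 -0.57]
25 -1 80 [-0.22  0.62  0.79 -0.39  2.34 -0.63]
30 1 0 [-0.22  0.66  0.91 -0.41  2.27  2.55]
30 1 80 [-0.21  0.69  0.72 -0.46  2.41  2.48]
30 -1 0 [-0.22  0.66  0.91 -0.41  2.27 -0.59]
30 -1 80 [-0.21  0.69  0.72 -0.46  2.41 -0.67]
```

```bash
cat > h.py <<'E'
from rig import *
import numpy as np, cv2
from scipy.spatial.transform import Rotation as Ro
def Rtool(Rc): return np.c_[-Rc[:,1],-Rc[:,0],-Rc[:,2]]
def eul(R): return Ro.from_matrix(R).as_euler('xyz')
def Rz(a): return Ro.from_euler('z',a).as_matrix()
def Ry(a): return Ro.from_euler('y',a).as_matrix()
def save(name,cam):
    m=camera_model(cam); p,d=grab_frame(cam)
    cv2.imwrite(f"pics/{name}.png",p); np.savez(f"pics/{name}.npz",p=p,d=d,R=m["R"],t=m["t"],K=[m["fx"],m["fy"],m["cx"],m["cy"]],dist=m["dist"])
    return m,p,d
def cloud(f):
    z=np.load(f"pics/{f}.npz"); fx,fy,cx,cy=z["K"]
    K=np.array([[fx,0,cx],[0,fy,cy],[0,0,1]])
    v,u=np.mgrid[0:400,0:640]
    n=cv2.undistortPoints(np.stack([u,v],-1).reshape(-1,1,2).astype(float),K,z["dist"]).reshape(400,640,2)
    d=z["d"]; X=np.dstack([n[...,0]*d,n[...,1]*d,d]); W=(X-z["t"])@z["R"]
    W[d<=0]=np.nan
    return z["p"],W
E
python3 - <<'E'
from h import *
Rt=Rtool(Rz(-2.66)); g=np.array([490,142,30.])
manip.move_pose(g-Rt@[40,0,150],eul(Rt))
manip.sleep(.2); save("w_cover","wrist")
for t in ["cover_grip","cover_lip","cover_top"]:
    for r in landmark_of("wrist",t)[:3]: print(t,[round(float(v),1) for v in r["centre"]],round(r["score"],2))
RL=Rz(-2.93); Rt=Rtool(RL); g=np.array([545,-188,85.])
manip.move_pose(g-Rt@[40,0,170],eul(Rt))
manip.sleep(.2); save("w_reader","wrist")
for t in ["ledge","bay_top","reader"]:
    for r in landmark_of("wrist",t)[:3]: print(t,[round(float(v),1) for v in r["centre"]],round(r["score"],2))
print(telemetry.sense()["time_s"])
E
```

```text
cover_grip [486.5, 148.4, 28.9] 0.68
cover_lip [560.1, 181.1, 2.7] 0.96
cover_lip [634.8, 170.0, 9.2] 0.6
cover_top [444.3, 114.5, 8.7] 0.82
cover_top [746.9, 241.9, 14.1] 0.76
bay_top [492.1, -201.3, 101.5] 0.81
reader [520.7, -193.4, 1.4] 0.78
5.125
```

View pics/w_cover.png

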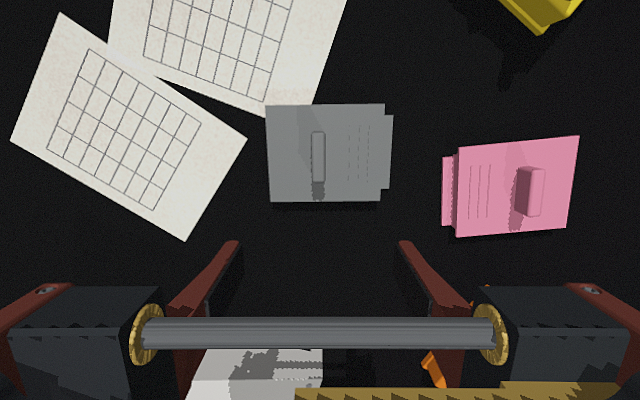

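View pics/w_reader.png

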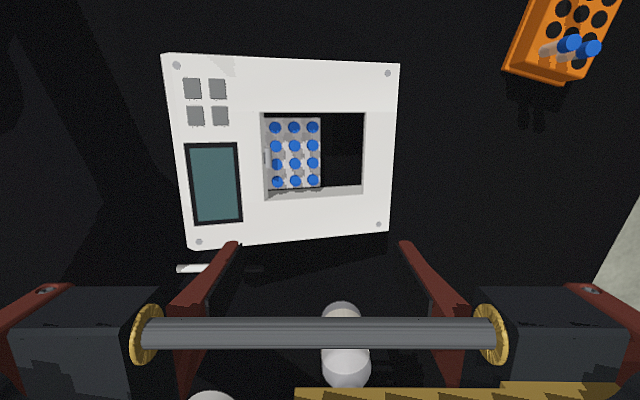

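```bash
cat > fit.py <<'E'
from h import *
p,W=cloud("w_reader")
# deck plane by RANSAC-ish refine
m=(W[...,2]>55)&(W[...,2]<125)&(p.min(2)>150); m[250:]=False
P=W[m]; n=None
A=np.c_[P[:,:2],np.ones(len(P))]; w=np.ones(len(P),bool)
for _ in range(15):
    c=np.linalg.lstsq(A[w],P[w,2],rcond=None)[0]; r=P[:,2]-A@c; w=abs(r)<max(1.5,2*np.median(abs(r[w])))
print("plane",c,"n",len(P),w.sum(),"std",r[w].std())
nz=np.array([-c[0],-c[1],1]);nz/=np.linalg.norm(nz)
print("slope deg",np.degrees(np.arccos(nz[2])),"upslope yaw",np.arctan2(c[1],c[0]))
# pixels on deck plane
res=abs(W[...,2]-(W[...,0]*c[0]+W[...,1]*c[1]+c[2]))
deck=(res<3)&m
cv2.imwrite("pics/deckmask.png",(deck*255).astype(np.uint8))
# hole: inside box region not deck
reg=np.zeros(deck.shape,np.uint8); 
hole=np.nan_to_num(W[...,2]-(W[...,0]*c[0]+W[...,1]*c[1]+c[2]),nan=-50)<-3
hole[:,:240]=False;hole[:,375:]=False;hole[:105]=False;hole[205:]=False
n,l,s,_=cv2.connectedComponentsWithStats(hole.astype(np.uint8)); k=1+np.argmax(s[1:,4]); h=(l==k)
cn=max(cv2.findContours(h.astype(np.uint8),cv2.RETR_EXTERNAL,cv2.CHAIN_APPROX_NONE)[0],key=len)[:,0]
z=np.load("pics/w_reader.npz"); fx,fy,cx,cy=z["K"];K=np.array([[fx,0,cx],[0,fy,cy],[0,0,1]])
nn=cv2.undistortPoints(cn[:,None].astype(float),K,z["dist"])[:,0]
C=-z["R"].T@z["t"]; D=np.c_[nn,np.ones(len(nn))]@z["R"]
a=(c[2]+c[0]*C[0]+c[1]*C[1]-C[2])/(D[:,2]-D[:,:2]@c[:2]); Q=C+a[:,None]*D
yaw=np.arctan2(c[1],c[0])
# deck coordinates
ex=None
def frame(y):
    x=np.array([np.cos(y),np.sin(y),0]);x-=nz*(x@nz);x/=np.linalg.norm(x);return np.c_[x,np.cross(nz,x),nz]
F=frame(yaw)
q=Q@F[:,:2]
rect=cv2.minAreaRect(q.astype(np.float32));print(rect)
bx=cv2.boxPoints(rect)
for b in bx: print("corner",(F[:,:2]@b+nz*(nz@Q[0])).round(1))
cv2.drawContours(p,[cn[:,None]],-1,(0,0,255),1);cv2.imwrite("pics/hole.png",cv2.resize(p[40:260,140:420],None,fx=2.5,fy=2.5))
E
python3 fit.py
```

```text
plane [-2.61528606e-01 -5.86992507e-02  2.16892824e+02] n 27388 23141 std 0.6688796946245433
slope deg 15.004592233110484 upslope yaw -2.9208048468749395
((-449.8583679199219, 302.53057861328125), (93.0924301147461, 112.07974243164062), 89.50431060791016)
corner [ 586.3 -131.3   71.3]
corner [ 480.4 -154.   100.3]
corner [ 500.  -245.   100.5]
corner [ 605.9 -222.3   71.5]
```

View pics/hole.png

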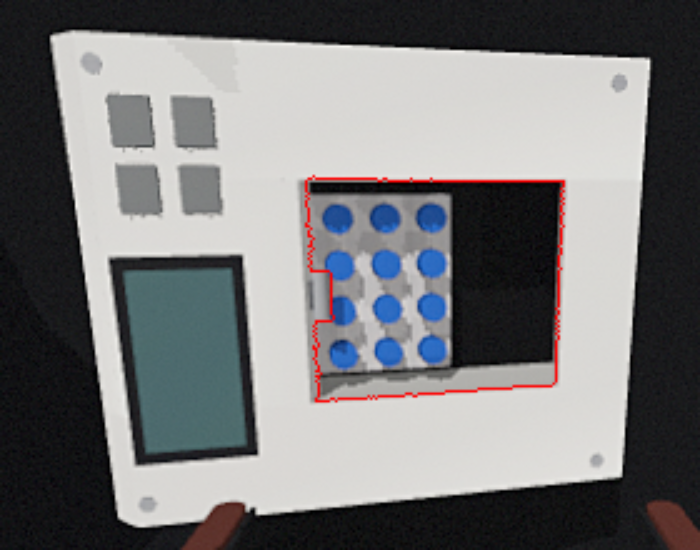

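```bash
cat > fitc.py <<'E'
from h import *
p,W=cloud("w_cover")
X=W[...,0];Y=W[...,1];Z=W[...,2]
near=(np.hypot(X-500,Y-147)<95)
print("bench z",np.nanmedian(Z[(abs(Z)<5)]))
for nm,lo,hi in (("plate",11,22),("rib",36,50),("lip",4,10.5)):
    m=near&(Z>lo)&(Z<hi); n,l,s,_=cv2.connectedComponentsWithStats(m.astype(np.uint8)); k=1+np.argmax(s[1:,4]); m=l==k
    q=np.c_[X[m],Y[m]].astype(np.float32); r=cv2.minAreaRect(q)
    print(nm,m.sum(),"z",np.median(Z[m]).round(1),[np.round(v,2) for v in r], "med",np.median(q,0),"px",np.argwhere(m).mean(0).round())
    print(cv2.boxPoints(r).round(1).tolist())
E
python3 fitc.py
```

```text
bench z 0.042774777475542994
plate 10427 z 15.9 [array([496.28, 146.5 ]), array([121.96, 102.97]), np.float64(28.21)] med [496.54227 150.37035] px [151. 325.]
[[418.20001220703125, 163.0], [466.8999938964844, 72.30000305175781], [574.4000244140625, 130.0], [525.7000122070312, 220.6999969482422]]
rib 713 z 41.6 [array([489.97, 143.11]), array([13.77, 49.37]), np.float64(28.06)] med [489.70996 144.47362] px [157. 318.]
[[472.29998779296875, 161.6999969482422], [495.5, 118.0999984741211], [507.70001220703125, 124.5999984741211], [484.3999938964844, 168.10000610351562]]
lip 149 z 4.5 [array([564.37, 163.67]), array([ 9.54, 44.9 ]), np.float64(28.4)] med [565.05774 162.72665] px [170. 386.]
[[549.5, 181.10000610351562], [570.9000244140625, 141.6999969482422], [579.2000122070312, 146.1999969482422], [557.9000244140625, 185.6999969482422]]
```

```bash
python3 - <<'E'
from h import *
Rt=Rtool(Rz(-2.650)); g=np.array([490.05,143.15,18.5])
manip.set_gripper(44)
manip.move_pose(g+[0,0,70],eul(Rt))
print(manip.move_straight(g,velocity=80,max_force=12))
s=telemetry.sense();print(s["tcp_pos"],s["ft_force"])
manip.set_gripper(0,f_grip=40)
s=telemetry.sense();print(s["gripper_width"],s["ft_force"])
manip.move_straight(g+[0,0,130],velocity=120)
s=telemetry.sense();print(s["time_s"],s["gripper_width"],s["ft_force"],s["tcp_pos"])
m,p,d=save("w_held","wrist")
m,p,d=save("side_held","side")
E
```

```text
False
[490.50660893 143.26438094  19.2136944 ] [ 0.06223201  0.39737054 -0.55534318]
13.98016391720139 [-0.96427148  0.33019695  0.07154348]
10.3 13.816897488199515 [-0.33777335  0.02739708 -1.45184493] [489.57853459 143.0700236  147.32555802]
```

View pics/w_held.png

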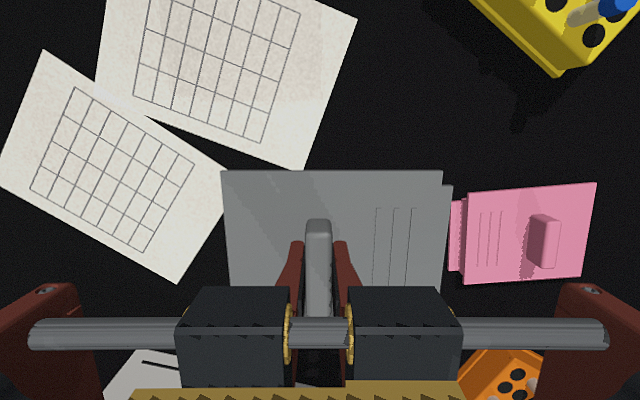

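```bash
python3 - <<'E'
from h import *
p,W=cloud("w_held")
s=telemetry.sense(); print(s["time_s"],s["tcp_pos"],s["ee_rot"])
T=Ro.from_euler('xyz',s["ee_rot"]).as_matrix()
V=(W-s["tcp_pos"])@T
for lo,hi,nm in((-4,9,"plate"),(-30,-18,"ribtop")):
    m=(V[...,2]>lo)&(V[...,2]<hi)&(np.abs(V[...,1])<90)&(V[...,0]<70)&(p.max(2).astype(int)-p.min(2)<25); m[285:]=False
    if nm=="ribtop": m[:,:306]=False;m[:,331:]=False
    Q=V[m]; print(nm,len(Q),np.percentile(Q,[1,50,99],axis=0).round(1).tolist())
    A=np.c_[Q[:,:2],np.ones(len(Q))]; c=np.linalg.lstsq(A,Q[:,2],rcond=None)[0]; print(c)
    if nm=="plate":
        top=Q[Q[:,0]>49]; print("maxx",Q[:,0].max())
        r=cv2.minAreaRect(Q[:,:2].astype(np.float32));print(r)
E
```

```text
10.4 [489.60343868 143.03421078 147.3770439 ] [-3.13975933e+00 -4.92615224e-04  2.06238745e+00]
plate 20499 [[-17.6, -52.3, 1.1], [24.3, 13.7, 2.8], [50.7, 67.4, 4.3]]
[ 1.89393759e-03 -1.04305609e-03  2.76015638e+00]
maxx 51.17881449113347
((15.941898345947266, 7.591426849365234), (122.65998077392578, 70.42134857177734), 89.96589660644531)
ribtop 1358 [[-3.4, -5.9, -24.3], [11.8, 0.3, -22.8], [24.9, 6.4, -18.8]]
[ 3.43922253e-02 -1.90488415e-02 -2.30811157e+01]
```

```bash
cat >> h.py <<'E'
L=np.array([595.6,-176.9,71.5]); RL=Rz(-2.930)@Ry(-np.radians(15))
OFF=-10.2
def pose(th,rx,rz,y=0.):
    th=np.radians(th); Rr=Ry(-th)
    g=np.array([rx,y,rz])-Rr@[-68,0,-25]
    Rc=RL@Rr
    return L+RL@g+Rc@[0,0,OFF], eul(Rtool(Rc)), Rc
def where():
    "present th, rx, y, rz in ledge frame from robot pose"
    s=telemetry.sense(); T=Ro.from_euler('xyz',s["ee_rot"]).as_matrix()
    Rc=np.c_[-T[:,1],-T[:,0],-T[:,2]]; g=s["tcp_pos"]-Rc@[0,0,OFF]
    r=RL.T@(g+Rc@[-68,0,-25]-L); Rr=RL.T@Rc
    return np.round([np.degrees(np.arctan2(Rr[2,0],Rr[0,0])),*r],2), np.round(RL.T@s["ft_force"],1), round(s["time_s"],2)
E
python3 - <<'E'
from h import *
p,e,_=pose(20,16.5,75); print(p,e)
manip.move_pose(p+[-20,120,20],e) if solve_ik(p+[-20,120,20],e) is not None else print("skip")
manip.move_pose(p,e); print(where())
p,e,_=pose(20,16.5,25); manip.move_straight(p,rot=e,velocity=100); manip.sleep(.2); print(where())
save("w_hov","wrist");save("side_hov","side");save("scene_hov","scene")
for c in("side","scene"):
  for t in("cover_lip","cover_top","ledge"):
    for r in landmark_of(c,t)[:4]:
        v=RL.T@(np.array(r["centre"])-L)
        if np.linalg.norm(v)<200: print(c,t,v.round(1),round(r["score"],2))
th=np.radians(20);R_=Ry(-th);print("expect lip",(np.array([16.5,0,25])+R_@[-12,0,0]).round(1),"top",(np.array([16.5,0,25])+R_@[122,0,8]).round(1))
E
```

```text
[ 552.83574295 -186.08610532  199.34159914] [-2.53072742e+00  2.22044605e-16  1.78238898e+00]
(array([19.93, 16.69, -0.77, 75.69]), array([ 0. ,  0.2, -1.3]), 11.86)
(array([19.91, 16.26,  0.06, 26.07]), array([-0.5, -0.9, -1. ]), 12.71)
side cover_lip [ 7.2 -4.5 22.8] 0.69
side cover_top [126.    1.6  78.3] 0.81
scene cover_lip [ 8.3  4.6 21. ] 0.73
scene cover_top [131.9   0.8  76.2] 0.56
expect lip [ 5.2  0.  20.9] top [128.4   0.   74.2]
```

View pics/w_hov.png

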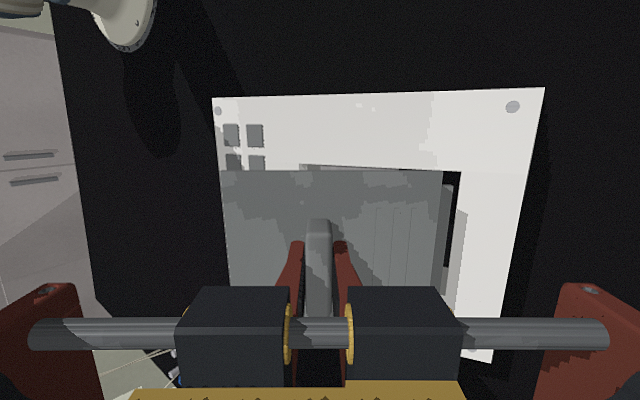

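View pics/side_hov.png

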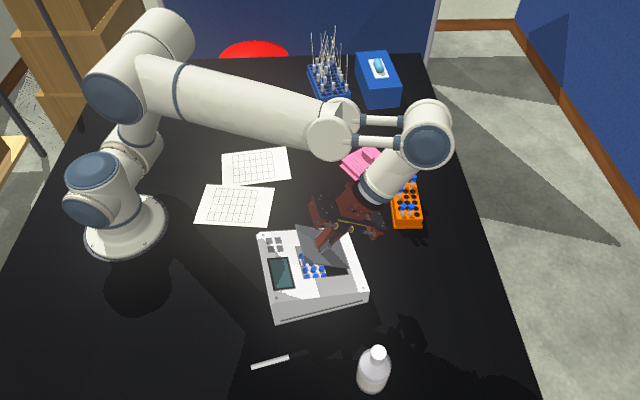

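```bash
python3 - <<'E'
from h import *
p,e,_=pose(20,16.5,-12); print(manip.move_straight(p,rot=e,velocity=40,max_force=8)); print(where())
save("w_in","wrist")
E
```

```text
True
(array([20.02, 16.76, -0.08, -8.34]), array([-0.2, -0.5,  5. ]), 13.95)
```

View pics/w_in.png

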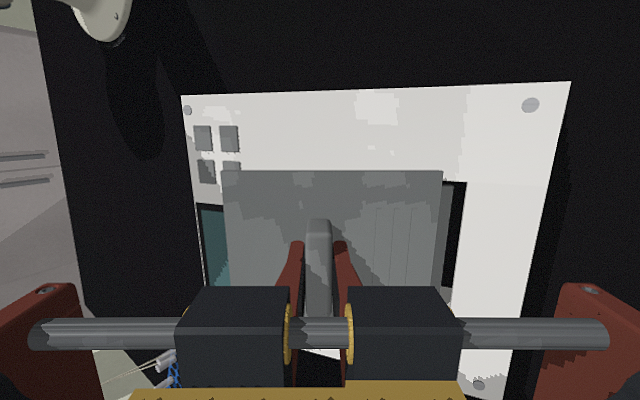

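```bash
python3 - <<'E'
from h import *
p,e,_=pose(20,16.5,-7.3); manip.move_straight(p,rot=e,velocity=20); manip.sleep(.1); print(where())
p,e,_=pose(20,3.5,-7.3); print(manip.move_straight(p,rot=e,velocity=30,max_force=8)); manip.sleep(.15); print(where())
save("w_in2","wrist");save("scene_in2","scene")
E
```

```text
(array([ 2.004e+01,  1.654e+01, -2.000e-02, -7.820e+00]), array([-0.5,  0.2, -0.6]), 14.38)
False
(array([ 2.00e+01,  3.58e+00,  1.00e-02, -7.26e+00]), array([-0.7,  0.2, -1.2]), 15.12)
```

View pics/w_in2.png

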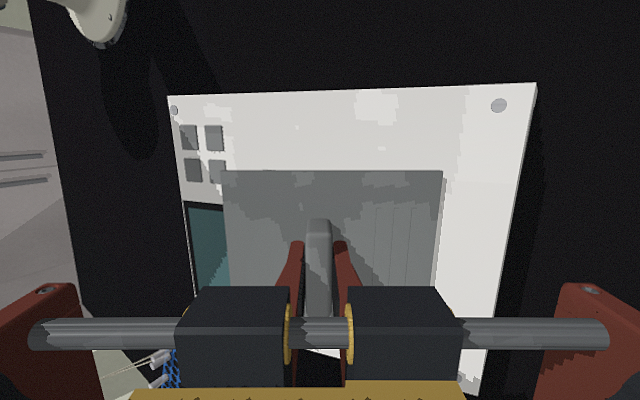

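```bash
python3 - <<'E'
from h import *
p,e,_=pose(20,0.5,-7.3); print(manip.move_straight(p,rot=e,velocity=15,max_force=5)); print(where())
for th,rx,rz in((14,3.2,-7.4),(9,2.5,-7.6),(6.5,2.2,-7.7)):
    p,e,_=pose(th,rx,rz); print(manip.move_straight(p,rot=e,velocity=30,max_force=12)); print(where())
manip.sleep(.1);print(where())
save("side_6","side");save("scene_6","scene")
for c in("side","scene"):
  for t in("cover_lip","cover_top"):
    for r in landmark_of(c,t)[:4]:
        v=RL.T@(np.array(r["centre"])-L)
        if np.linalg.norm(v)<200: print(c,t,v.round(1),round(r["score"],2))
E
```

```text
True
(array([20.17,  1.98,  0.06, -7.73]), array([2.8, 0.6, 3.2]), 15.46)
False
(array([14.05,  3.58, -0.06, -7.45]), array([-1. , -0.2, -2.2]), 15.86)
False
(array([ 9.12,  2.73, -0.21, -8.14]), array([ 0.8, -0.4, -0.6]), 16.21)
False
(array([ 6.62,  2.29, -0.19, -8.19]), array([0.6, 1.3, 0.5]), 16.46)
(array([ 6.63,  2.14, -0.18, -8.21]), array([1.1, 0.5, 0.7]), 16.56)
side cover_lip [ -7.6   0.5 -10.3] 0.75
side cover_top [122.5   0.7  14.8] 0.86
scene cover_lip [-5.1  0.6 -9.3] 0.75
scene cover_top [123.5   0.9  13.9] 0.79
```

```bash
python3 - <<'E'
from h import *
p,e,Rc=pose(5,2.,-7.7); print(manip.move_straight(p,rot=e,velocity=20,max_force=8)); manip.sleep(.1);print(where())
manip.set_gripper(36); print(where())
s=telemetry.sense(); manip.move_straight(s["tcp_pos"]+Rc[:,2]*55,velocity=120)
manip.set_gripper(0)
Rt=Rtool(RL)
manip.move_pose(L+RL@[108,0,35],eul(Rt)); manip.sleep(.1)
save("side_rel","side");save("scene_rel","scene")
for c in("side","scene"):
  for t in("cover_lip","cover_top"):
    for r in landmark_of(c,t)[:4]:
        v=RL.T@(np.array(r["centre"])-L)
        if np.linalg.norm(v)<200: print(c,t,v.round(1),round(r["score"],2))
print(telemetry.sense()["time_s"])
import cv2
p=cv2.imread("pics/side_rel.png");cv2.imwrite("pics/side_relz.png",cv2.resize(p[170:340,220:420],None,fx=3.5,fy=3.5))
E
```

```text
False
(array([ 4.89,  1.53,  0.23, -6.31]), array([-3.6,  0.2,  7. ]), 17.21)
(array([ 5.03,  2.12, -0.04, -7.98]), array([-0.3, -0.8,  0.4]), 17.77)
side cover_lip [ -9.5   1.2 -10. ] 0.75
side cover_top [120.2   0.2  16.1] 0.9
scene cover_lip [ -8.9   2.8 -11.2] 0.68
scene cover_top [120.7   0.4  12.5] 0.77
19.8167
```

View pics/side_relz.png

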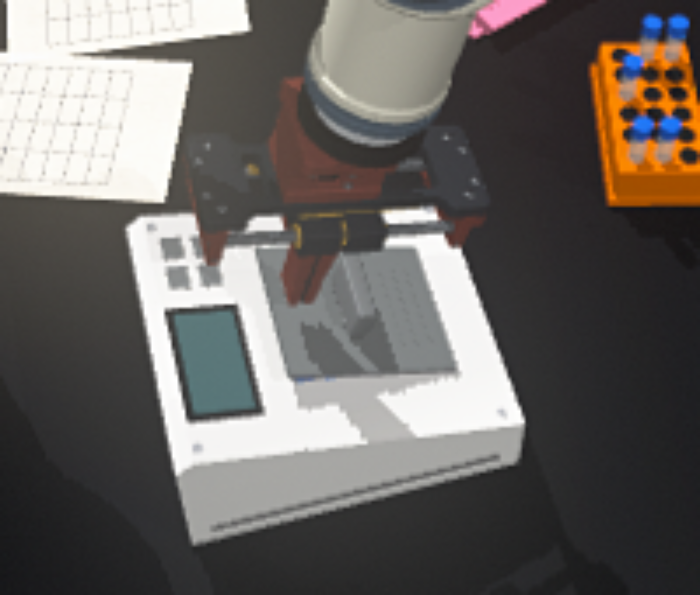

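```bash
python3 - <<'E'
from h import *
def st():
    s=telemetry.sense(); return (RL.T@(s["tcp_pos"]-L)).round(2),(RL.T@s["ft_force"]).round(1),round(s["time_s"],2)
print(st())
for z in (20,14,10,8,6,4,3):
    h=manip.move_straight(L+RL@[108,0,z],velocity=30,max_force=25); print(z,h,*st())
    if h: break
E
```

```text
(array([ 1.0735e+02, -4.0000e-02,  3.5060e+01]), array([ 0.3, -1. ,  0. ]), 19.82)
20 False [108.08   0.    19.97] [ 0.2  1.1 -0.3] 20.47
14 False [107.94   0.18  14.18] [-1.   0.3  1.9] 20.82
10 False [108.07  -0.3    9.25] [-0.5  0.1 -0.2] 21.1
8 False [108.04  -0.17   7.54] [-1.  -0.1  0.6] 21.35
6 False [ 1.0805e+02 -7.0000e-02  5.7800e+00] [-0.5 -0.6  0.2] 21.6
4 False [1.079e+02 9.000e-02 4.380e+00] [-0.1 -0.3  2.3] 21.85
3 False [1.0791e+02 1.0000e-01 4.3800e+00] [ 1.3 -0.6  5.9] 22.1
```

```bash
python3 - <<'E'
from h import *
print(manip.move_straight(L+RL@[108,0,1],velocity=20,max_force=15), RL.T@telemetry.sense()["ft_force"], RL.T@(telemetry.sense()["tcp_pos"]-L))
manip.move_straight(L+RL@[108,0,80],velocity=120)
Rt=Rtool(Rz(-2.93)); g=np.array([545,-188,85.])
manip.move_pose(g-Rt@[40,0,170],eul(Rt)); manip.sleep(.3)
save("w_end","wrist"); p,W=cloud("w_end")
for t in("cover_lip","cover_top","cover_grip"):
    for r in landmark_of("wrist",t)[:2]: print(t,(RL.T@(np.array(r["centre"])-L)).round(1),round(r["score"],2))
V=(W-L)@RL
for nm,x0,x1,y0,y1 in(("top edge",95,120,-40,40),("low end",6,30,-40,40),("all",5,120,-48,48)):
    m=(V[...,0]>x0)&(V[...,0]<x1)&(V[...,1]>y0)&(V[...,1]<y1)&(abs(V[...,2])<12)&(p.max(2)<200); print(nm,m.sum(),np.median(V[m],0).round(2),V[m][:,2].std().round(2))
A=np.c_[V[m][:,:2],np.ones(m.sum())];w=abs(V[m][:,2]-4)<3;print("tilt rad",np.linalg.lstsq(A[w],V[m][w,2],rcond=None)[0])
m=(abs(V[...,2]-4)<2.2)&(V[...,2]>2)&(abs(V[...,1])<70)&(V[...,0]>-20)&(V[...,0]<140);q=V[m];print("plate x",np.percentile(q[:,0],[.5,99.5]),"y",np.percentile(q[:,1],[.5,99.5]))
m=(abs(V[...,1])>56)&(abs(V[...,1])<75)&(V[...,0]>0)&(V[...,0]<100)&(abs(V[...,2])<10);print("deck z",np.median(V[m][:,2]))
print(telemetry.sense()["time_s"])
E
```

```text
False [ 3.44152254 -2.02360261 13.35776757] [107.89509842   0.16278853   4.30751509]
cover_lip [-13.1   1.2  -9.1] 0.79
cover_top [119.4   2.7  -1.2] 0.73
cover_grip [66.3 -0.2 14.5] 0.64
top edge 1958 [107.68  -2.63   4.09] 0.74
low end 1536 [18.06 -2.24  4.22] 0.84
all 8877 [70.61 -4.21  4.12] 0.86
tilt rad [-1.62250041e-03  3.20008507e-03  4.24065325e+00]
plate x [ -0.83353618 120.59386882] y [-50.86307753  51.17513863]
deck z 0.004474112461067366
24.1167
```

View pics/w_end.png

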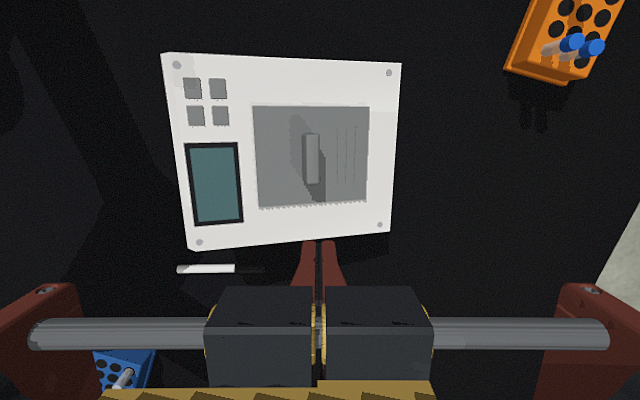

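```bash
python3 -c "
from rig import *
print(telemetry.sense()['ft_force']); ticket.hand_in()"
```

```text
[-0.45547627  0.46022491  0.42233122]
the job is handed in; nothing more can be done
```

The cover is back on the reader and shut, and I handed the job in at about 24 s of the 51 s allowed. I gripped the grey cover by its rib, hooked its lip under the ledge at a 20° tilt and swung it down onto the roller. Then I let go and pressed the top edge with closed fingers until the catch snapped.

**Shut:** The last wrist depth picture put the plate's outer face 4.1 to 4.2 mm above the deck at both ends. The plate is 4 mm thick, so its underside lies on the deck. The tilt was about 0.003 rad. The lip landmark read x −13, z −9 mm from the ledge point, within the limits given the networks' 4 mm accuracy.

**Catch:** I inferred the snap from the press; I did not read the catch joint. The pressing force vanished between 14 and 10 mm above the deck, and the fingers then stopped on the shut plate with 13 N on them.

**Hooking:** The first descent was stopped by contact at about 5 N, probably the plate's side overhangs meeting the deck. I backed off slightly and slid the lip in from there.

**Bystanders:** No move took the arm near the racks, marker or bottle, but I did not measure their positions afterwards. The gripper was clear of the cover at hand-in, with wrist force near zero.

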